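Shut the loaded test kiln

TASK

One of the two test kilns has been loaded with the terracotta bowl; the other holds only a spare kiln prop. Close the loaded one ready for firing: break its locked lid stay at the knuckle while the lid is still standing open, then lower the lid gently, without letting it drop, until it is fully shut. Leave the other kiln standing open on its locked stay, and do not disturb the bowl or the pots on the bench.

Things in the scene. Friction and masses are not known exactly. Their poses are not given: they have to be found in the camera images.
- kiln_l: Low bench-top electric test kiln on the left (seen from the robot), fixed; grey steel case 240 x 240 mm, rim 140 mm above the bench, control box on its front (to x = -155 mm). Origin: centre of its underside; x from front (near the robot) to back, y left, z up. Lid hinge axis: along y at x = 130, z = 140 mm. Folding lid stay on its outer side (+y).
- kiln_r: Low bench-top electric test kiln on the right (seen from the robot), fixed; grey steel case 240 x 240 mm, rim 140 mm above the bench, control box on its front (to x = -155 mm). Origin: centre of its underside; x from front (near the robot) to back, y left, z up. Lid hinge axis: along y at x = 130, z = 140 mm. Folding lid stay on its outer side (-y).
- kiln_l_chamber (a point): Centre of the left kiln's chamber floor (160 x 160 mm, 62 mm above the bench, 78 mm deep).
- kiln_r_chamber (a point): Centre of the right kiln's chamber floor (160 x 160 mm, 62 mm above the bench, 78 mm deep).
- lid_l (a joint): Hinge of the left kiln's lid (panel 240 x 240 x 30 mm, 0.6 to 0.9 kg): 0 = shut on the rim, 1.05 = open on its locked stay, its top edge 375 mm above the bench. With the stay broken only friction holds it: it stands while the stay is folded by less than about 0.8, beyond that it drops, harder the nearer to shut, unless held (2 to 5 N at its ball).
- lid_r (a joint): Hinge of the right kiln's lid (panel 240 x 240 x 30 mm, 0.6 to 0.9 kg): 0 = shut on the rim, 1.05 = open on its locked stay, its top edge 375 mm above the bench. With the stay broken only friction holds it: it stands while the stay is folded by less than about 0.8, beyond that it drops, harder the nearer to shut, unless held (2 to 5 N at its ball).
- lid_l_knob (a point): Centre of the black ball (diameter 36 mm, on a 12 mm stem) on the left kiln's lid. In the kiln's frame, lid at angle a: x = 130 - 195 cos a + 72 sin a, y = 0, z = 140 + 195 sin a + 72 cos a mm: 345 mm above the bench open, 212 mm shut. Can be pinched from above across the kiln's y and turns between the fingers as the lid swings.
- lid_r_knob (a point): Centre of the black ball (diameter 36 mm, on a 12 mm stem) on the right kiln's lid. In the kiln's frame, lid at angle a: x = 130 - 195 cos a + 72 sin a, y = 0, z = 140 + 195 sin a + 72 cos a mm: 345 mm above the bench open, 212 mm shut. Can be pinched from above across the kiln's y and turns between the fingers as the lid swings.
- stay_l (a joint): Knuckle of the left kiln's stay (two 84 mm bars): 0 = locked past centre, 0.14 = bars in line, more = broken, folding towards the hinge; 2.7 = lid shut. Stiff: 5 to 8 N on its grip, level along the kiln's +x, breaks it. 6 mm of push brings it in line; about 17 mm gives 0.45: the lid sinks a few degrees and still stands; past about 28 mm the lid falls.
- stay_r (a joint): Knuckle of the right kiln's stay (two 84 mm bars): 0 = locked past centre, 0.14 = bars in line, more = broken, folding towards the hinge; 2.7 = lid shut. Stiff: 5 to 8 N on its grip, level along the kiln's +x, breaks it. 6 mm of push brings it in line; about 17 mm gives 0.45: the lid sinks a few degrees and still stands; past about 28 mm the lid falls.
- stay_l_knob (a point): Middle of the black round grip on the knuckle of the left kiln's stay, diameter 18 mm, 50 mm long along the kiln's y, standing out sideways (+y 148 to 198 mm in the kiln's frame, this point at 173 mm); about 190 mm above the bench while locked. The lid's side edge is at 122 mm, its pivot bolts reach 138 mm.
- stay_r_knob (a point): Middle of the black round grip on the knuckle of the right kiln's stay, diameter 18 mm, 50 mm long along the kiln's y, standing out sideways (-y 148 to 198 mm in the kiln's frame, this point at 173 mm); about 190 mm above the bench while locked. The lid's side edge is at 122 mm, its pivot bolts reach 138 mm.
- bowl_mid (a point): Centre, half-way up, of the round terracotta bowl, 92 mm across and 42 mm high, that stands in one of the two kilns: that kiln is the loaded one.
- prop_mid (a point): Centre of the pale square kiln prop (empty kiln furniture), 36 x 36 x 50 mm, standing in the other kiln.
- jar: Bystander: brown glazed long-necked jar, 128 mm across, 250 mm high, on the bench to the left. Origin: centre of its underside.
- saucers: Bystander: stack of four terracotta saucers, 130 mm across, 56 mm high, on the bench to the right. Origin: centre of its underside.
- pot: Bystander: open terracotta pot, 100 mm across, 100 mm high, on the bench to the right, farther off than the saucers. Origin: centre of its underside.
Mind the look-alikes: they are no part of the job. Leave any white or yellow look-alike of the part that bears bowl_mid alone.

How it is judged:
By the outcome, as a careful person would: the job done as asked, in the order asked, and still so for the second after the job is handed in, with the robot touching nothing.
It also fails if it takes over 69 s, if anything falls off the work surface, if the arm or the gripper's body presses on something with over 40 N, if the wrist force passes 120 N, or if a joint passes its speed limit or range.

ROBOT

A 7-joint arm with a two-finger parallel gripper is mounted at the origin on the work surface. World frame = base frame: x ahead of the robot, y to its left, z up, the work surface at z = 0. Lengths are in m, angles in rad, forces in N, time in s.
With the tool pointing down it reaches from about 0.4 to 0.9 m from the base axis. Payload 5.6 kg.
Tool frame: the origin (TCP) lies midway between the tips of the shut fingers; the grasp point (between the pads) lies 19 mm behind it; z points along the fingers, y is the direction in which the jaws open and shut (so a half turn about z gives the same grasp; the last joint's range is limited). The gripper opens to 92 mm and grips with 3 to 60 N. Pads are 20 mm wide; open, the fingers measure 128 mm over their backs; the gripper's body (75 mm by 189 mm) begins 69 mm behind the grasp point.
Start: joints at [-1.303, 0.468, -0.012, 1.603, 0.006, 1.071, -0.056], TCP at [0.199, 0.619, 0.215] pointing down, gripper open.
Joint ranges: [-2.53, 2.53], [-0.31, 2.02], [-1.57, 1.55], [0.28, 2.44], [-1.29, 4.43], [0.15, 1.84], [-2.92, 2.92]. Speed limits (rad/s): [2.57, 2.57, 3.14, 3.14, 3.14, 3.14, 3.14].

INTERFACE

Orientations are given as a unit quaternion [x, y, z, w].
In Python, from station import bot gives the robot as it stands.
- The arm moves only by the shell command python3 -m handwheel 'ROWS' [OPENING] [FORCE]. ROWS is JSON, a list of rows, each an object of numbers: "x", "y", "z": the shift along the tool's x, y, z as a fraction of full scale; "rx", "ry", "rz": the turn, a rotation vector about the tool's x, y, z as a fraction of full scale. In form: [{"x": .., "y": .., "z": .., "rx": .., "ry": .., "rz": ..}, ...]. A call has 1 to 20 rows; each row shifts and turns the commanded pose from where the row before left it, along the tool's axes as they then stand; what a row does not reach is not made up. Full scale, the value 1, is 0.025 m for a shift and 60 degrees for a turn. A row lasts 1/12 s, in which the tool goes at most 41.7 mm and 7.16 degrees, less where a joint would pass 70% of its speed; a pose out of reach is approached as far as the arm can. A call with a number of a shift or a turn outside -1 to 1 is refused whole. A call with a gripper value outside its range is refused whole. OPENING is the opening, from 0 (shut) to 1 (fully open), set as the call begins (- or left out, the last holds). The fingers move at their own pace and stop on an object; FORCE is the grip in N (left out, the last holds). Time passes only in rows, so rows that do not move let the fingers close. It gives the time, the measured TCP pose, the force and the opening at its end, in the units of the state.
- bot.read_state(): the state, without advancing time (a new reading comes with each control period).
- bot.camera(name): name is "scene" or "top"; returns a dict with "image" (400x640x3 uint8, red, green, blue), "range_z" (400x640 float32, m along the optical axis (not along the pixel's ray), 0 where there is no reading), "fx", "fy", "cx", "cy" (pixels), "cam_to_world" (4x4, takes a point from camera to world coordinates). Camera axes: x right, y up, looking along -z (the intrinsics and any distortion apply to the point x, -y, -z); pixel columns grow to the right and rows downward; lengths in m; the calibration is good to about 2 mm. A picture is of the moment at which its call begins.
- bot.sign_off(): hands the job in, once; it reports no verdict.
The state is a dict: "time": time; "qpos": joint angles; "joint_vel": joint speeds; "effort": joint torques, N m; "tcp_pos": TCP position; "ee_rot": TCP orientation; "force": force on the tool from outside, world axes, zero at the start; "torque": the same for the moment, N m; "width": opening from 0.0 (shut) to 1.0 (fully open).
Only numpy, scipy, OpenCV 4.12 (cv2) and the standard library are available. Lean on these libraries where they do the work, as an engineer would, in place of code of your own. Each camera call takes 0.05 s, during which the arm holds its last target. There are 200 camera calls.

## Working session

There is one attempt and no reset: what is moved stays moved. The work goes in short steps, Python scripts to look and compute and a shell command to move; the robot and the scene stay as the last step left them, time stands still between calls to the robot, and variables do not carry over. Pictures are saved under pics/ and viewed, about 8 in all and at most 12, crops included, and the job is handed in when it is done.

```bash
mkdir -p pics; ls; cat > h.py <<'E'
import numpy as np, cv2
from station import bot
from scipy.spatial.transform import Rotation as R
def snap(name,save):
    c=bot.camera(name); cv2.imwrite('pics/'+save+'.png',c['image'][:,:,::-1]); np.savez('pics/'+save+'.npz',**c); return c
def load(s): return np.load('pics/'+s+'.npz')
def world(c):
    z=c['range_z']; v,u=np.mgrid[:z.shape[0],:z.shape[1]]
    P=np.stack([(u-c['cx'])/c['fx']*z,-(v-c['cy'])/c['fy']*z,-z,np.ones_like(z)],-1)
    return (P@np.array(c['cam_to_world']).T)[...,:3]
E
python3 - <<'E'
from h import *
for n in('scene','top'):
    c=snap(n,n+'1'); print(n,c['fx'],c['fy'],c['cx'],c['cy'],np.round(c['cam_to_world'],3).tolist(),[k for k in c])
print(bot.read_state())
E
```

```text
pics
scene 447.63458103135014 447.63458103135014 314.75824607519957 203.11202531698947 [[1.0, 0.02, -0.004, 0.53], [-0.018, 0.729, -0.684, -1.103], [-0.011, 0.684, 0.729, 1.423], [0.0, 0.0, 0.0, 1.0]] ['image', 'range_z', 'fx', 'fy', 'cx', 'cy', 'cam_to_world']
top 398.7278627305444 398.7278627305444 317.26046347497316 201.62707330875497 [[0.015, 0.993, -0.114, 0.36], [-1.0, 0.016, 0.009, 0.026], [0.011, 0.114, 0.993, 1.535], [0.0, 0.0, 0.0, 1.0]] ['image', 'range_z', 'fx', 'fy', 'cx', 'cy', 'cam_to_world']
{'time': 0.1, 'qpos': array([-1.30302569,  0.46828484, -0.01157   ,  1.60353286,  0.00601478,
        1.07140185, -0.05633042]), 'joint_vel': array([ 6.24799481e-04, -4.17249037e-03,  1.23024788e-06, -4.93033252e-03,
        5.48912987e-04,  1.12039614e-04,  7.83928090e-04]), 'effort': array([ 1.02694663e-03, -5.21646273e+01, -1.24737466e-02, -2.44368392e+01,
       -5.68067352e-02,  1.40695806e-02,  6.42972941e-05]), 'tcp_pos': array([0.19869179, 0.6183333 , 0.21373782]), 'ee_rot': array([ 1.54818569e-01,  9.87942598e-01, -7.94975852e-04, -5.21638245e-05]), 'force': array([ 0.6955472 ,  0.30865929, -0.37676321]), 'torque': array([ 0.01224691, -0.00714485, -0.04856395]), 'width': 1.0041042435518264}
```

View pics/scene1.png

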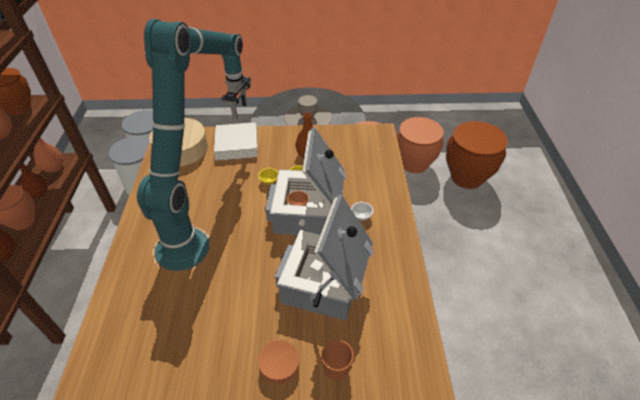

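View pics/top1.png

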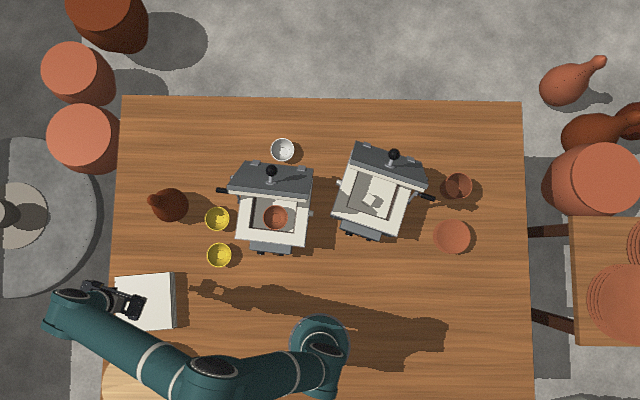

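The scene and top views show a terracotta bowl in the left kiln (top 275,217) and the pale prop in the right kiln (372,201). Look-alikes are the yellow bowls at (217,218) and (219,255) and the white one at (282,149). Other round pieces are the saucers (453,237), the pot (457,186) and the jar (168,205). The left kiln is the loaded one; its ball is at about (271,171) and its stay grip at about (221,190). I'll check this in a close crop.

```bash
python3 - <<'E'
from h import *
c=load('top1'); im=c['image'][:,:,::-1]
cv2.imwrite('pics/cropL.png',cv2.resize(im[140:260,195:325],None,fx=5,fy=5,interpolation=cv2.INTER_CUBIC)[:600])
W=world(c)
for u,v in[(275,217),(372,201),(271,169),(271,171),(393,153),(222,190),(219,190),(226,190),(168,205),(217,218),(219,255),(282,149),(236,246),(305,246)]: print(u,v,np.round(W[v,u],3))
# rim points
m=(abs(W[...,2]-.14)<.006)
for s,(a,b) in {'L':(225,322),'R':(325,440)}.items():
    mm=m.copy(); mm[:,:a]=0; mm[:,b:]=0; mm[:140]=0; mm[265:]=0
    p=W[mm][:,:2].astype(np.float32); print(s,len(p),cv2.minAreaRect(p),p.min(0),p.max(0))
# ball sphere
E
```

```text
275 217 [0.469 0.168 0.066]
372 201 [ 0.529 -0.184  0.11 ]
271 169 [0.59  0.155 0.363]
271 171 [0.584 0.155 0.362]
393 153 [ 0.646 -0.211  0.36 ]
222 190 [0.548 0.336 0.197]
219 190 [0.547 0.346 0.2  ]
226 190 [0.548 0.323 0.198]
168 205 [0.499 0.533 0.149]
217 218 [0.466 0.395 0.008]
219 255 [0.326 0.382 0.002]
282 149 [0.74  0.153 0.009]
236 246 [ 0.361  0.32  -0.001]
305 246 [ 0.364  0.057 -0.006]
L 1582 ((0.49553218483924866, 0.16873382031917572), (0.25228598713874817, 0.243010014295578), 84.54590606689453) [0.36387187 0.03305745] [0.604657   0.29854944]
R 1687 ((0.5491740703582764, -0.18818515539169312), (0.2503615617752075, 0.23136907815933228), 71.91021728515625) [ 0.4036194  -0.31892073] [ 0.69800997 -0.03567637]
```

View pics/cropL.png

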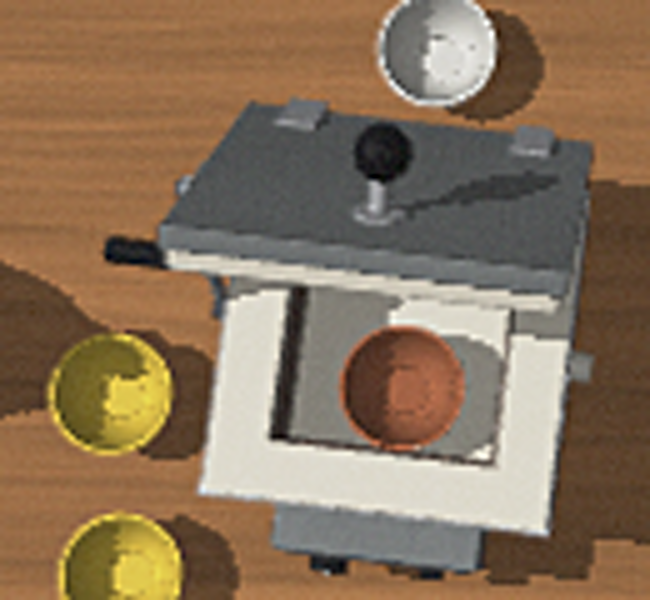

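The crop confirms the terracotta bowl in the left kiln's chamber, at crop (403,388). The ball is at crop (384,152) and the stay grip runs from (106,248) to (165,253). The kiln is turned slightly clockwise. Next I'll compute the frame.

```bash
cat >> h.py <<'E'
def ray(c,u,v,z):
    M=np.array(c['cam_to_world']); d=M[:3,:3]@np.array([(u-c['cx'])/c['fx'],-(v-c['cy'])/c['fy'],-1]); o=M[:3,3]
    return o+d*(z-o[2])/d[2]
E
python3 - <<'E'
from h import *
c=load('top1'); f=lambda a,b,z: ray(c,195+a/5-.4,140+b/5-.4,z)
A=f(200,493,.14);B=f(548,533,.14);C=f(228,290,.14);D=f(567,340,.14)
print(A,B,C,D,np.hypot(*(A-B)[:2]))
for p,q in((A,B),(C,D)): d=p-q; print('yaw',np.degrees(np.arctan2(-d[0],d[1])))
for p,q in((C,A),(D,B)): d=p-q; print('yaw',np.degrees(np.arctan2(d[1],d[0])))
ball=f(384,152,.345); print('ball',ball); g1=f(106,247,.19); g2=f(165,254,.19); print('grip',g1,g2)
W=world(c); p=W[186:194,215:228].reshape(-1,3); p=p[p[:,2]>.17]; print('grip pts',len(p),p.mean(0),p.min(0),p.max(0))
for yd in(-6.5,-6,-5.5):
    y=np.radians(yd); ex=np.array([np.cos(y),np.sin(y)]); ey=np.array([-ex[1],ex[0]])
    o=(A+B)[:2]/2+.12*ex; o2=ball[:2]-.0955*ex
    print(yd,'o from front',o,'from ball',o2)
    for q in(ball[:2],g1[:2],g2[:2],p.mean(0)[:2]): print('   kiln',(q-o)@ex,(q-o)@ey)
s=bot.read_state(); print(R.from_quat(s['ee_rot']).as_matrix().round(3))
# scene cam grip
c=load('scene1'); im=c['image'][:,:,::-1]
cv2.imwrite('pics/cropS.png',cv2.resize(im[115:240,255:385],None,fx=4.6,fy=4.6,interpolation=cv2.INTER_CUBIC))
E
```

```text
[0.38735181 0.29883969 0.14      ] [0.36329034 0.05645717 0.14      ] [0.52983664 0.28463617 0.14      ] [0.49826177 0.04560045 0.14      ] 0.24357389275905064
yaw -5.669214849250687
yaw -7.524788449421497
yaw -5.692689051389576
yaw -4.598807166206661
ball [0.59049649 0.15542164 0.345     ]
grip [0.55184064 0.35916293 0.19      ] [0.54768985 0.31897488 0.19      ]
grip pts 65 [0.54703344 0.33486484 0.20688695] [0.52753144 0.2822855  0.18852664] [0.55870391 0.35731978 0.3681834 ]
-6.5 o from front [0.4945497  0.16406404] from ball [0.49561038 0.16623255]
   kiln 0.09630838251405761 0.0022746390245813367
   kiln 0.03483684851679925 0.20033028345709386
   kiln 0.03526215226296928 0.15993068935161533
   kiln 0.03281117450000982 0.17564419973375514
-6 o from front [0.4946637  0.16510501] from ball [0.49551965 0.16540411]
   kiln 0.09631999587185144 0.0003869296346923861
   kiln 0.03657914213404202 0.1989714662387079
   kiln 0.03665188119386725 0.1585696989977431
   kiln 0.03433812126278459 0.17430399960201065
-5.5 o from front [0.49476862 0.16614694] from ball [0.49543615 0.16457491]
   kiln 0.09631513562444263 -0.001500809221386315
   kiln 0.038309511643390436 0.19759749657281855
   kiln 0.03802968047750982 0.15719663294736463
   kiln 0.035853314580080814 0.17295052554585108
[[-0.952  0.306 -0.   ]
 [ 0.306  0.952 -0.002]
 [-0.    -0.002 -1.   ]]
```

View pics/cropS.png

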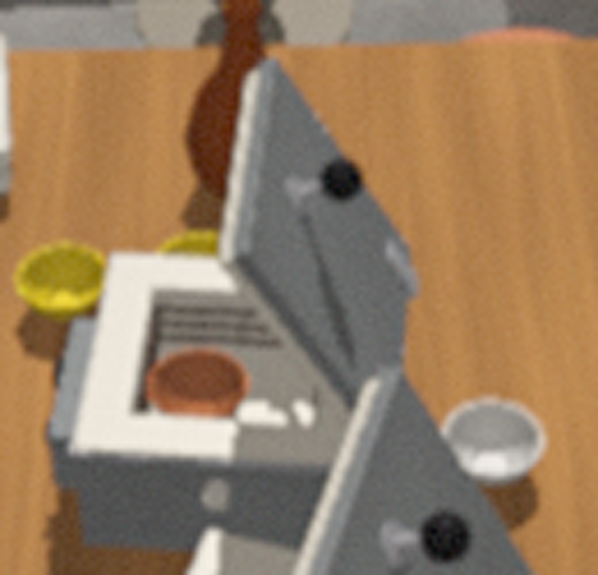

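Kiln L: origin (0.495, 0.165), yaw -6°. The grip is at kiln (0.036, 0.173) and z 0.19; the ball matches the model. First I turn the tool so the jaws lie along kiln x, with the fingers shut.

```bash
cat >> h.py <<'E'
def kiln():
    s=bot.read_state(); y=np.radians(-6); ex=np.array([np.cos(y),np.sin(y)]); ey=np.array([-ex[1],ex[0]])
    d=s['tcp_pos'][:2]-[.495,.165]; m=R.from_quat(s['ee_rot']).as_matrix()
    print('t %.2f kiln xyz mm'%s['time'],np.round([1e3*d@ex,1e3*d@ey,1e3*s['tcp_pos'][2]],1),'toolx/y ang in kiln',np.round(np.degrees([np.arctan2(m[1,i],m[0,i]) for i in(0,1)])+6,1),'tilt',np.round(m[:2,2],3),'F',s['force'].round(1),'w %.3f'%s['width'],'q',s['qpos'].round(2))
E
python3 -m handwheel '[{"rz":0.1086},{"rz":0.1086},{"rz":0.1086},{"rz":0.1086},{"rz":0.1086},{"rz":0.1086},{"rz":0.1086},{"rz":0.1086},{"rz":0.1086},{"rz":0.1086},{"rz":0.1086},{"rz":0.1086}]' 0 20; python3 -c "from h import *;kiln()"
```

```text
t 0.10 kiln xyz mm [-342.1  419.9  213.7] toolx/y ang in kiln [168.2  78.2] tilt [-0.    -0.002] F [ 0.7  0.3 -0.4] w 1.004 q [-1.3   0.47 -0.01  1.6   0.01  1.07 -0.06]invalid input at $[0]: expected keys x, y, z, rx, ry, rz
```

```bash
python3 -m handwheel '[{"x":0,"y":0,"z":0,"rx":0,"ry":0,"rz":0.1086},{"x":0,"y":0,"z":0,"rx":0,"ry":0,"rz":0.1086},{"x":0,"y":0,"z":0,"rx":0,"ry":0,"rz":0.1086},{"x":0,"y":0,"z":0,"rx":0,"ry":0,"rz":0.1086},{"x":0,"y":0,"z":0,"rx":0,"ry":0,"rz":0.1086},{"x":0,"y":0,"z":0,"rx":0,"ry":0,"rz":0.1086},{"x":0,"y":0,"z":0,"rx":0,"ry":0,"rz":0.1086},{"x":0,"y":0,"z":0,"rx":0,"ry":0,"rz":0.1086},{"x":0,"y":0,"z":0,"rx":0,"ry":0,"rz":0.1086},{"x":0,"y":0,"z":0,"rx":0,"ry":0,"rz":0.1086},{"x":0,"y":0,"z":0,"rx":0,"ry":0,"rz":0.1086},{"x":0,"y":0,"z":0,"rx":0,"ry":0,"rz":0.1086}]' 0 20; python3 -c "from h import *;kiln()"
```

```text
time: 1.1
tcp_pos: [0.1987, 0.6185, 0.2141]
ee_rot: [0.745, 0.667, -0.0, 0.0]
force: [-0.2, 0.2, 0.0]
width: 0.155
t 1.10 kiln xyz mm [-342.1  420.1  214.1] toolx/y ang in kiln [89.7 -0.3] tilt [-0.    -0.001] F [-0.2  0.2  0. ] w 0.155 q [-1.51  0.47  0.28  1.62 -0.14  1.07 -1.31]
```

```bash
python3 -m handwheel '[{"x":-0.605,"y":0.78,"z":0,"rx":0,"ry":0,"rz":0},{"x":-0.605,"y":0.78,"z":0,"rx":0,"ry":0,"rz":0},{"x":-0.605,"y":0.78,"z":0,"rx":0,"ry":0,"rz":0},{"x":-0.605,"y":0.78,"z":0,"rx":0,"ry":0,"rz":0},{"x":-0.605,"y":0.78,"z":0,"rx":0,"ry":0,"rz":0},{"x":-0.605,"y":0.78,"z":0,"rx":0,"ry":0,"rz":0},{"x":-0.605,"y":0.78,"z":0,"rx":0,"ry":0,"rz":0},{"x":-0.605,"y":0.78,"z":0,"rx":0,"ry":0,"rz":0},{"x":-0.605,"y":0.78,"z":0,"rx":0,"ry":0,"rz":0},{"x":-0.605,"y":0.78,"z":0,"rx":0,"ry":0,"rz":0},{"x":-0.605,"y":0.78,"z":0,"rx":0,"ry":0,"rz":0},{"x":-0.605,"y":0.78,"z":0,"rx":0,"ry":0,"rz":0},{"x":-0.605,"y":0.78,"z":0,"rx":0,"ry":0,"rz":0},{"x":-0.605,"y":0.78,"z":0,"rx":0,"ry":0,"rz":0},{"x":-0.605,"y":0.78,"z":0,"rx":0,"ry":0,"rz":0},{"x":-0.605,"y":0.78,"z":0,"rx":0,"ry":0,"rz":0},{"x":0,"y":0,"z":0,"rx":0,"ry":0,"rz":0}]' ; python3 -c "from h import *;kiln();snap('top','top2');snap('scene','scene2')"
```

```text
time: 2.52
tcp_pos: [0.4877, 0.3404, 0.2146]
ee_rot: [0.746, 0.666, -0.0, 0.002]
force: [0.5, -1.6, 0.1]
width: 0.005
t 2.52 kiln xyz mm [-25.6 173.6 214.6] toolx/y ang in kiln [89.6 -0.4] tilt [ 0.002 -0.003] F [ 0.5 -1.6  0.1] w 0.005 q [-0.98  0.38  0.4   1.77 -0.17  1.03 -0.63]
```

View pics/scene2.png

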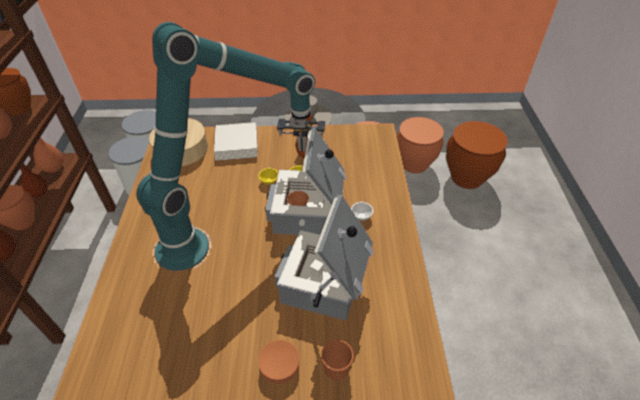

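The arm is at left with the body clear beside the left lid (tool at about 302,140) and nothing has been disturbed. Now I lower the fingers to grip height.

```bash
python3 -m handwheel '[{"x":0.1,"y":0,"z":0.4,"rx":0,"ry":0,"rz":0},{"x":0,"y":0,"z":0.5,"rx":0,"ry":0,"rz":0},{"x":0,"y":0,"z":0.5,"rx":0,"ry":0,"rz":0},{"x":0,"y":0,"z":0.2,"rx":0,"ry":0,"rz":0},{"x":0,"y":0,"z":0,"rx":0,"ry":0,"rz":0},{"x":0,"y":0,"z":0,"rx":0,"ry":0,"rz":0},{"x":0,"y":0,"z":0,"rx":0,"ry":0,"rz":0}]' ; python3 -c "
from h import *
kiln();c=snap('top','top3');cv2.imwrite('pics/c3.png',cv2.resize(c['image'][140:260,195:325,::-1],None,fx=4,fy=4,interpolation=cv2.INTER_CUBIC))"
```

```text
time: 3.2
tcp_pos: [0.4842, 0.3483, 0.1748]
ee_rot: [0.743, 0.669, 0.0, 0.0]
force: [-0.0, 0.2, 0.1]
width: 0.002
t 3.20 kiln xyz mm [-29.9 181.1 174.8] toolx/y ang in kiln [90.  0.] tilt [0. 0.] F [-0.   0.2  0.1] w 0.002 q [-0.98  0.43  0.39  1.8  -0.19  0.95 -0.61]
```

View pics/c3.png

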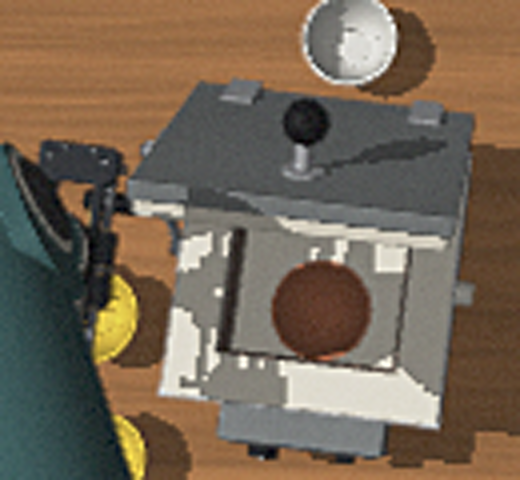

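The gripper is left of the lid with the fingers behind the grip (grip at about 105,200 in the crop) and clear of the lid. I advance until just short of contact.

```bash
python3 -m handwheel '[{"x":0,"y":0.4,"z":0,"rx":0,"ry":0,"rz":0},{"x":0,"y":0.4,"z":0,"rx":0,"ry":0,"rz":0},{"x":0,"y":0.3,"z":0,"rx":0,"ry":0,"rz":0},{"x":0,"y":0.2,"z":0,"rx":0,"ry":0,"rz":0},{"x":0,"y":0,"z":0,"rx":0,"ry":0,"rz":0},{"x":0,"y":0,"z":0,"rx":0,"ry":0,"rz":0},{"x":0,"y":0,"z":0,"rx":0,"ry":0,"rz":0}]' ; python3 -c "from h import *;kiln()"
for i in 1 2 ; do python3 -m handwheel '[{"x":0,"y":0.12,"z":0,"rx":0,"ry":0,"rz":0},{"x":0,"y":0,"z":0,"rx":0,"ry":0,"rz":0},{"x":0,"y":0,"z":0,"rx":0,"ry":0,"rz":0}]' >/dev/null; python3 -c "from h import *;kiln()"; done
```

```text
time: 3.83
tcp_pos: [0.5162, 0.3446, 0.1744]
ee_rot: [0.743, 0.669, -0.0, -0.0]
force: [-0.4, 0.5, -0.5]
width: 0.005
t 3.83 kiln xyz mm [  2.3 180.8 174.4] toolx/y ang in kiln [90. -0.] tilt [-0. -0.] F [-0.4  0.5 -0.5] w 0.005 q [-0.93  0.47  0.39  1.74 -0.21  0.97 -0.57]
t 4.08 kiln xyz mm [  5.4 181.  174.7] toolx/y ang in kiln [90.  0.] tilt [0. 0.] F [ 0.1 -0.4 -0.3] w 0.008 q [-0.93  0.48  0.39  1.73 -0.21  0.98 -0.57]
t 4.33 kiln xyz mm [  8.6 180.8 174.6] toolx/y ang in kiln [90. -0.] tilt [ 0. -0.] F [ 0.1 -0.6 -0.3] w 0.007 q [-0.92  0.48  0.39  1.72 -0.21  0.98 -0.56]
```

```bash

for i in 1 2 ; do python3 -m handwheel '[{"x":0,"y":0.08,"z":0,"rx":0,"ry":0,"rz":0},{"x":0,"y":0,"z":0,"rx":0,"ry":0,"rz":0},{"x":0,"y":0,"z":0,"rx":0,"ry":0,"rz":0}]' >/dev/null; python3 -c "from h import *;kiln()"; done
```

```text
t 4.58 kiln xyz mm [ 10.6 180.8 174.6] toolx/y ang in kiln [90. -0.] tilt [ 0. -0.] F [-0.   1.1  0.5] w 0.005 q [-0.92  0.48  0.39  1.72 -0.21  0.98 -0.56]
t 4.83 kiln xyz mm [ 12.  181.  174.5] toolx/y ang in kiln [90.  0.] tilt [-0.001 -0.   ] F [-2.2  0.3  0.8] w 0.006 q [-0.92  0.49  0.39  1.72 -0.21  0.98 -0.56]
```

Contact at x≈11.5. Next I push 16–17 mm, in steps.

```bash

for i in 1 2 3 4; do python3 -m handwheel '[{"x":0,"y":0.06,"z":0,"rx":0,"ry":0,"rz":0},{"x":0,"y":0.06,"z":0,"rx":0,"ry":0,"rz":0},{"x":0,"y":0,"z":0,"rx":0,"ry":0,"rz":0},{"x":0,"y":0,"z":0,"rx":0,"ry":0,"rz":0}]' >/dev/null; python3 -c "from h import *;kiln()"|cut -c1-150; done
```

```text
t 5.17 kiln xyz mm [ 13.9 180.9 173.8] toolx/y ang in kiln [90.  0.] tilt [-0.003 -0.001] F [-4.8  0.4 -0.3] w 0.004 q [-0.92  0.49  0.39  1.71 -0.22 
t 5.50 kiln xyz mm [ 15.9 181.  173. ] toolx/y ang in kiln [90.1  0.1] tilt [-0.005 -0.001] F [-5.8  1.5 -3.4] w 0.003 q [-0.91  0.5   0.39  1.71 -0.2
t 5.83 kiln xyz mm [ 18.5 180.8 172.7] toolx/y ang in kiln [90.1  0.1] tilt [-0.006 -0.002] F [-5.9  1.3 -4.1] w 0.005 q [-0.91  0.5   0.39  1.7  -0.2
t 6.17 kiln xyz mm [ 21.3 180.7 172.5] toolx/y ang in kiln [90.1  0.1] tilt [-0.007 -0.002] F [-6.6  1.9 -5. ] w 0.006 q [-0.9   0.5   0.39  1.69 -0.2
```

```bash

for i in 1 2 3; do python3 -m handwheel '[{"x":0,"y":0.06,"z":0,"rx":0,"ry":0,"rz":0},{"x":0,"y":0.06,"z":0,"rx":0,"ry":0,"rz":0},{"x":0,"y":0,"z":0,"rx":0,"ry":0,"rz":0},{"x":0,"y":0,"z":0,"rx":0,"ry":0,"rz":0}]' >/dev/null; python3 -c "from h import *;kiln()"|cut -c1-150; done; python3 - <<'E'
from h import *
c=snap('top','top4'); im=c['image'][140:260,195:325,::-1]
cv2.imwrite('pics/c4.png',cv2.resize(im,None,fx=4,fy=4,interpolation=cv2.INTER_CUBIC))
for s in('top3','top4'):
    d=load(s); W=world(d); y=np.radians(-6); ex=np.array([np.cos(y),np.sin(y)]); ey=np.array([-ex[1],ex[0]])
    q=W[...,:2]-[.495,.165]; kx=q@ex; ky=q@ey
    m=(kx>0)&(kx<.13)&(ky>-.11)&(ky<-.04)&(W[...,2]>.18)&(W[...,2]<.40)
    A=np.c_[kx[m],W[m][:,2]]; A=A[A[:,0]>.04]; a=A-A.mean(0); print(s,len(A),'lid slope deg',np.degrees(np.arctan(-np.polyfit(A[:,0],A[:,1],1)[0])), 'top z',W[m][:,2].max())
E
```

```text
t 6.50 kiln xyz mm [ 24.1 180.6 172.4] toolx/y ang in kiln [90.1  0.1] tilt [-0.007 -0.002] F [-6.9  1.4 -4.3] w 0.002 q [-0.9   0.51  0.39  1.69 -0.2
t 6.83 kiln xyz mm [ 26.8 180.6 172.2] toolx/y ang in kiln [90.1  0.1] tilt [-0.008 -0.002] F [-7.8  0.8 -4.5] w 0.002 q [-0.9   0.51  0.39  1.68 -0.2
t 7.17 kiln xyz mm [ 29.5 180.6 172. ] toolx/y ang in kiln [90.1  0.1] tilt [-0.008 -0.002] F [-8.1  0.3 -5.3] w 0.006 q [-0.89  0.52  0.39  1.68 -0.2
top3 444 lid slope deg 59.90240267611096 top z 0.37584528283260865
top4 446 lid slope deg 58.95559849036538 top z 0.37514324551185085
```

View pics/c4.png

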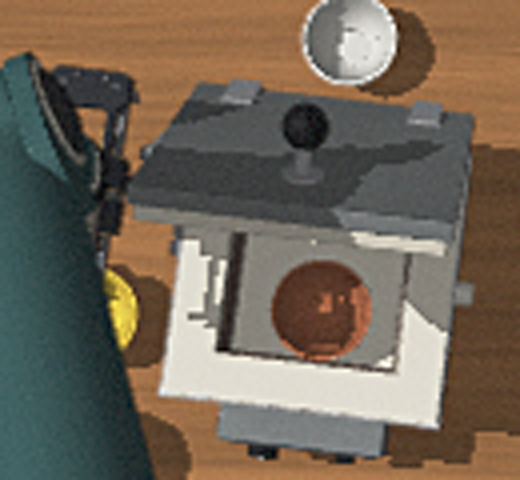

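The left lid sank about 1° and still stands; the grip moved forward about 17 mm. I back off and check that it holds.

```bash

python3 -m handwheel '[{"x":0,"y":-0.5,"z":0,"rx":0,"ry":0,"rz":0},{"x":0,"y":-0.8,"z":0,"rx":0,"ry":0,"rz":0},{"x":0,"y":-0.8,"z":-0.2,"rx":0,"ry":0,"rz":0},{"x":0,"y":-0.8,"z":-0.8,"rx":0,"ry":0,"rz":0},{"x":0,"y":-0.8,"z":-0.9,"rx":0,"ry":0,"rz":0},{"x":0,"y":0,"z":-0.9,"rx":0,"ry":0,"rz":0},{"x":0,"y":0,"z":-0.9,"rx":0,"ry":0,"rz":0},{"x":0,"y":0,"z":-0.9,"rx":0,"ry":0,"rz":0},{"x":0,"y":0,"z":-0.9,"rx":0,"ry":0,"rz":0},{"x":0,"y":0,"z":-0.9,"rx":0,"ry":0,"rz":0},{"x":0,"y":0,"z":-0.9,"rx":0,"ry":0,"rz":0},{"x":0,"y":0,"z":-0.9,"rx":0,"ry":0,"rz":0},{"x":0,"y":0,"z":-0.9,"rx":0,"ry":0,"rz":0},{"x":0,"y":0,"z":-0.9,"rx":0,"ry":0,"rz":0},{"x":0,"y":0,"z":0,"rx":0,"ry":0,"rz":0},{"x":0,"y":0,"z":0,"rx":0,"ry":0,"rz":0}]' >/dev/null; python3 - <<'E'
from h import *
kiln()
c=snap('top','top5'); im=c['image'][140:260,195:325,::-1]
cv2.imwrite('pics/c5.png',cv2.resize(im,None,fx=4,fy=4,interpolation=cv2.INTER_CUBIC))
for s in('top3','top4','top5'):
    d=load(s); W=world(d); y=np.radians(-6); ex=np.array([np.cos(y),np.sin(y)]); ey=np.array([-ex[1],ex[0]])
    q=W[...,:2]-[.495,.165]; kx=q@ex; ky=q@ey
    m=(kx>.04)&(kx<.13)&(ky>-.11)&(ky<-.04)&(W[...,2]>.18)&(W[...,2]<.40)
    A=np.c_[kx[m],W[m][:,2]]; print(s,len(A),'lid slope deg',np.degrees(np.arctan(-np.polyfit(A[:,0],A[:,1],1)[0])))
    m=(kx>0)&(kx<.1)&(ky>.15)&(ky<.198)&(W[...,2]>.15)&(W[...,2]<.22); print(' grip',m.sum(),kx[m].mean(),ky[m].mean(),np.median(W[m][:,2]))
    m=(kx>.06)&(kx<.12)&(abs(ky)<.02)&(W[...,2]>.35); print(' ball top',m.sum(),kx[m].mean(),ky[m].mean(),W[m][:,2].max())
E
```

```text
t 8.55 kiln xyz mm [-57.7 180.9 426. ] toolx/y ang in kiln [89.9 -0.1] tilt [0.003 0.002] F [ 0.  -0.3 -0.8] w 0.005 q [-1.07  0.2   0.43  1.52 -0.08  1.44 -0.74]
top3 444 lid slope deg 59.90240267611096
 grip 33 0.034926824230808846 0.17208495370585603 0.19735151603044243
 ball top 98 0.09452681464693066 0.00010437043405407104 0.36582226297475007
top4 446 lid slope deg 58.95559849036538
 grip 6 0.04645627441299747 0.1666337563412509 0.18938596540934727
 ball top 93 0.09174323096441934 6.892893041276924e-05 0.3653525338556427
top5 447 lid slope deg 58.853880223646925
 grip 51 0.05189390199684794 0.18025521194109528 0.1905075552434703
 ball top 96 0.09073009768478547 0.0003774683823421546 0.3664848064206616
```

View pics/c5.png

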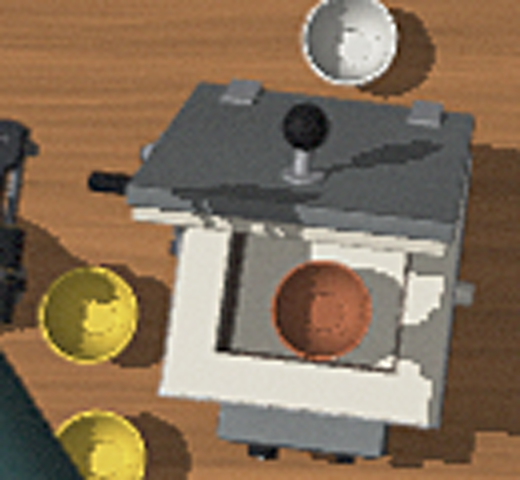

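The knuckle grip has moved to crop (107,182), about 17 mm forward. The lid stands at about 59° and the bowl is unmoved. Next I turn the jaws across kiln y, opened, and go over the ball.

```bash

python3 -m handwheel '[{"x":0,"y":0,"z":0,"rx":0,"ry":0,"rz":-0.1154},{"x":0,"y":0,"z":0,"rx":0,"ry":0,"rz":-0.1154},{"x":0,"y":0,"z":0,"rx":0,"ry":0,"rz":-0.1154},{"x":0,"y":0,"z":0,"rx":0,"ry":0,"rz":-0.1154},{"x":0,"y":0,"z":0,"rx":0,"ry":0,"rz":-0.1154},{"x":0,"y":0,"z":0,"rx":0,"ry":0,"rz":-0.1154},{"x":0,"y":0,"z":0,"rx":0,"ry":0,"rz":-0.1154},{"x":0,"y":0,"z":0,"rx":0,"ry":0,"rz":-0.1154},{"x":0,"y":0,"z":0,"rx":0,"ry":0,"rz":-0.1154},{"x":0,"y":0,"z":0,"rx":0,"ry":0,"rz":-0.1154},{"x":0,"y":0,"z":0,"rx":0,"ry":0,"rz":-0.1154},{"x":0,"y":0,"z":0,"rx":0,"ry":0,"rz":-0.1154},{"x":0,"y":0,"z":0,"rx":0,"ry":0,"rz":-0.1154},{"x":0,"y":0,"z":0,"rx":0,"ry":0,"rz":0},{"x":0,"y":0,"z":0,"rx":0,"ry":0,"rz":0}]' 1 20 >/dev/null; python3 -c "from h import *;kiln()"
python3 -m handwheel '[{"x":-0.6,"y":-0.72,"z":0,"rx":0,"ry":0,"rz":0},{"x":-0.6,"y":-0.72,"z":0,"rx":0,"ry":0,"rz":0},{"x":-0.6,"y":-0.72,"z":0,"rx":0,"ry":0,"rz":0},{"x":-0.6,"y":-0.72,"z":0,"rx":0,"ry":0,"rz":0},{"x":-0.6,"y":-0.72,"z":0,"rx":0,"ry":0,"rz":0},{"x":-0.6,"y":-0.72,"z":0,"rx":0,"ry":0,"rz":0},{"x":-0.6,"y":-0.72,"z":0,"rx":0,"ry":0,"rz":0},{"x":-0.6,"y":-0.72,"z":0,"rx":0,"ry":0,"rz":0},{"x":-0.6,"y":-0.72,"z":0,"rx":0,"ry":0,"rz":0},{"x":-0.6,"y":-0.72,"z":0,"rx":0,"ry":0,"rz":0},{"x":0,"y":0,"z":0,"rx":0,"ry":0,"rz":0},{"x":0,"y":0,"z":0,"rx":0,"ry":0,"rz":0},{"x":0,"y":0,"z":0,"rx":0,"ry":0,"rz":0}]' >/dev/null; python3 -c "from h import *;kiln()"
```

```text
t 9.85 kiln xyz mm [-59.  180.5 423.4] toolx/y ang in kiln [179.8  89.8] tilt [-0.001 -0.001] F [-0.5 -0.3  0. ] w 1.002 q [-0.92  0.2   0.25  1.51 -0.05  1.44  0.79]
t 10.93 kiln xyz mm [ 90.5   1.7 424.1] toolx/y ang in kiln [180.  90.] tilt [-0.001  0.   ] F [-0.4  0.7 -0.7] w 1.001 q [-0.62  0.26  0.4   1.44 -0.1   1.45  1.24]
```

```bash

python3 -m handwheel '[{"x":0,"y":-0.06,"z":0.66,"rx":0,"ry":0,"rz":0},{"x":0,"y":0,"z":0.66,"rx":0,"ry":0,"rz":0},{"x":0,"y":0,"z":0.66,"rx":0,"ry":0,"rz":0},{"x":0,"y":0,"z":0.66,"rx":0,"ry":0,"rz":0},{"x":0,"y":0,"z":0.66,"rx":0,"ry":0,"rz":0},{"x":0,"y":0,"z":0.66,"rx":0,"ry":0,"rz":0},{"x":0,"y":0,"z":0,"rx":0,"ry":0,"rz":0},{"x":0,"y":0,"z":0,"rx":0,"ry":0,"rz":0},{"x":0,"y":0,"z":0,"rx":0,"ry":0,"rz":0}]' >/dev/null; python3 -c "from h import *;kiln()"
python3 -m handwheel '[{"x":0,"y":0,"z":0,"rx":0,"ry":0,"rz":0},{"x":0,"y":0,"z":0,"rx":0,"ry":0,"rz":0},{"x":0,"y":0,"z":0,"rx":0,"ry":0,"rz":0},{"x":0,"y":0,"z":0,"rx":0,"ry":0,"rz":0},{"x":0,"y":0,"z":0,"rx":0,"ry":0,"rz":0},{"x":0,"y":0,"z":0,"rx":0,"ry":0,"rz":0},{"x":0,"y":0,"z":0,"rx":0,"ry":0,"rz":0},{"x":0,"y":0,"z":0,"rx":0,"ry":0,"rz":0},{"x":0,"y":0,"z":0,"rx":0,"ry":0,"rz":0},{"x":0,"y":0,"z":0,"rx":0,"ry":0,"rz":0}]' 0 20 >/dev/null; python3 - <<'E'
from h import *
kiln()
c=snap('scene','s6'); cv2.imwrite('pics/s6c.png',cv2.resize(c['image'][90:240,240:400,::-1],None,fx=3.5,fy=3.5,interpolation=cv2.INTER_CUBIC))
p=(91,325)
for i,a in enumerate(np.linspace(1.03,0,21)):
    x=130-195*np.cos(a)+72*np.sin(a); z=121+195*np.sin(a)+72*np.cos(a)
    print(i,'%.2f %.1f %.1f  row x %.3f z %.3f'%(a,x,z,-(x-p[0])/25,-(z-p[1])/25)); p=(x,z)
E
```

```text
t 11.68 kiln xyz mm [ 91.1   0.4 326.6] toolx/y ang in kiln [180.1  90.1] tilt [0.001 0.001] F [ 0.5 -0.6 -0.3] w 1.000 q [-0.62  0.31  0.39  1.6  -0.12  1.25  1.26]
t 12.52 kiln xyz mm [ 90.9   3.4 325.6] toolx/y ang in kiln [180.2  90.2] tilt [0.002 0.005] F [ 1.9  8.  -2.8] w 0.379 q [-0.62  0.31  0.39  1.6  -0.12  1.25  1.26]
0 1.03 91.3 325.2  row x -0.013 z -0.010
1 0.98 80.9 323.0  row x 0.418 z 0.090
2 0.93 70.5 320.2  row x 0.413 z 0.112
3 0.88 60.4 316.9  row x 0.407 z 0.133
4 0.82 50.4 313.0  row x 0.400 z 0.154
5 0.77 40.6 308.7  row x 0.391 z 0.174
6 0.72 31.1 303.8  row x 0.382 z 0.194
7 0.67 21.8 298.5  row x 0.371 z 0.213
8 0.62 12.8 292.7  row x 0.360 z 0.232
9 0.57 4.1 286.4  row x 0.347 z 0.250
10 0.52 -4.2 279.7  row x 0.334 z 0.268
11 0.46 -12.2 272.6  row x 0.320 z 0.285
12 0.41 -19.9 265.1  row x 0.305 z 0.301
13 0.36 -27.1 257.2  row x 0.289 z 0.316
14 0.31 -33.9 248.9  row x 0.272 z 0.331
15 0.26 -40.2 240.3  row x 0.255 z 0.344
16 0.21 -46.1 231.4  row x 0.237 z 0.357
17 0.15 -51.6 222.2  row x 0.218 z 0.369
18 0.10 -56.6 212.7  row x 0.199 z 0.379
19 0.05 -61.0 202.9  row x 0.179 z 0.389
20 0.00 -65.0 193.0  row x 0.159 z 0.398
```

View pics/s6c.png

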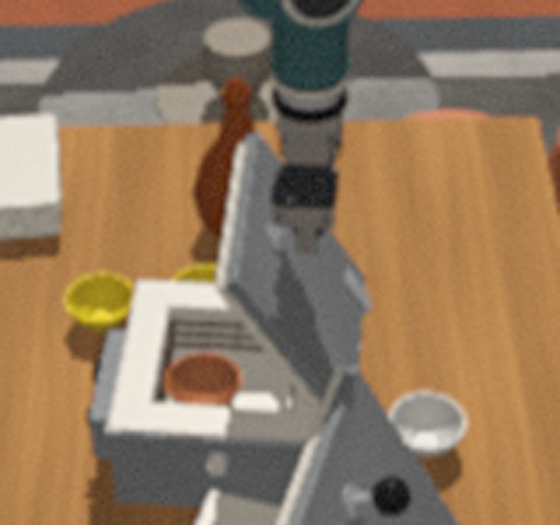

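The ball is pinched (34.9 mm between the pads). Now I lower along the arc at half speed, first centring y by 3 mm.

```bash

python3 -m handwheel '[{"x":0,"y":0.06,"z":0,"rx":0,"ry":0,"rz":0},{"x":0,"y":0.06,"z":0,"rx":0,"ry":0,"rz":0},{"x":0.2,"y":0,"z":0.045,"rx":0,"ry":0,"rz":0},{"x":0.21,"y":0,"z":0.045,"rx":0,"ry":0,"rz":0},{"x":0.207,"y":0,"z":0.056,"rx":0,"ry":0,"rz":0},{"x":0.207,"y":0,"z":0.056,"rx":0,"ry":0,"rz":0},{"x":0.203,"y":0,"z":0.066,"rx":0,"ry":0,"rz":0},{"x":0.203,"y":0,"z":0.067,"rx":0,"ry":0,"rz":0},{"x":0.2,"y":0,"z":0.077,"rx":0,"ry":0,"rz":0},{"x":0.2,"y":0,"z":0.077,"rx":0,"ry":0,"rz":0},{"x":0.196,"y":0,"z":0.087,"rx":0,"ry":0,"rz":0},{"x":0.195,"y":0,"z":0.087,"rx":0,"ry":0,"rz":0}]' >/dev/null; python3 -c "from h import *;kiln()"
```

```text
t 13.57 kiln xyz mm [ 39.5   3.2 308.8] toolx/y ang in kiln [180.1  90.1] tilt [-0.     0.001] F [ 2.   3.4 -1.8] w 0.375 q [-0.67  0.23  0.37  1.74 -0.09  1.19  1.2 ]
```

```bash

python3 -m handwheel '[{"x":0.191,"y":0,"z":0.097,"rx":0,"ry":0,"rz":0},{"x":0.191,"y":0,"z":0.097,"rx":0,"ry":0,"rz":0},{"x":0.186,"y":0,"z":0.106,"rx":0,"ry":0,"rz":0},{"x":0.185,"y":0,"z":0.107,"rx":0,"ry":0,"rz":0},{"x":0.18,"y":0,"z":0.116,"rx":0,"ry":0,"rz":0},{"x":0.18,"y":0,"z":0.116,"rx":0,"ry":0,"rz":0},{"x":0.174,"y":0,"z":0.125,"rx":0,"ry":0,"rz":0},{"x":0.173,"y":0,"z":0.125,"rx":0,"ry":0,"rz":0},{"x":0.167,"y":0,"z":0.134,"rx":0,"ry":0,"rz":0},{"x":0.167,"y":0,"z":0.134,"rx":0,"ry":0,"rz":0},{"x":0.16,"y":0,"z":0.142,"rx":0,"ry":0,"rz":0},{"x":0.16,"y":0,"z":0.143,"rx":0,"ry":0,"rz":0}]' >/dev/null; python3 -c "from h import *;kiln()"
python3 -m handwheel '[{"x":0.153,"y":0,"z":0.15,"rx":0,"ry":0,"rz":0},{"x":0.152,"y":0,"z":0.151,"rx":0,"ry":0,"rz":0},{"x":0.145,"y":0,"z":0.158,"rx":0,"ry":0,"rz":0},{"x":0.144,"y":0,"z":0.158,"rx":0,"ry":0,"rz":0},{"x":0.136,"y":0,"z":0.165,"rx":0,"ry":0,"rz":0},{"x":0.136,"y":0,"z":0.166,"rx":0,"ry":0,"rz":0},{"x":0,"y":0,"z":0,"rx":0,"ry":0,"rz":0}]' >/dev/null; python3 -c "from h import *;kiln()"
```

```text
t 14.57 kiln xyz mm [-13.5   3.2 272.6] toolx/y ang in kiln [180.1  90.1] tilt [-0.001  0.001] F [ 1.3  6.1 -2.1] w 0.376 q [-0.71  0.17  0.35  1.89 -0.07  1.09  1.13]
t 15.15 kiln xyz mm [-35.8   3.1 248.2] toolx/y ang in kiln [180.1  90.1] tilt [-0.002  0.001] F [ 1.   6.  -7.4] w 0.379 q [-0.73  0.16  0.34  1.96 -0.06  1.03  1.11]
```

```bash

python3 -m handwheel '[{"x":0.128,"y":0,"z":0.172,"rx":0,"ry":0,"rz":0},{"x":0.127,"y":0,"z":0.172,"rx":0,"ry":0,"rz":0},{"x":0.119,"y":0,"z":0.178,"rx":0,"ry":0,"rz":0},{"x":0.118,"y":0,"z":0.179,"rx":0,"ry":0,"rz":0},{"x":0.109,"y":0,"z":0.184,"rx":0,"ry":0,"rz":0},{"x":0.109,"y":0,"z":0.185,"rx":0,"ry":0,"rz":0},{"x":0.1,"y":0,"z":0.19,"rx":0,"ry":0,"rz":0},{"x":0.099,"y":0,"z":0.189,"rx":0,"ry":0,"rz":0},{"x":0,"y":0,"z":0,"rx":0,"ry":0,"rz":0},{"x":0,"y":0,"z":0,"rx":0,"ry":0,"rz":0}]' >/dev/null; python3 -c "from h import *;kiln()"
python3 -m handwheel '[{"x":0.06,"y":0,"z":0.13,"rx":0,"ry":0,"rz":0},{"x":0.06,"y":0,"z":0.13,"rx":0,"ry":0,"rz":0},{"x":0.06,"y":0,"z":0.13,"rx":0,"ry":0,"rz":0},{"x":0.04,"y":0,"z":0.1,"rx":0,"ry":0,"rz":0},{"x":0.04,"y":0,"z":0.1,"rx":0,"ry":0,"rz":0},{"x":0,"y":0,"z":0,"rx":0,"ry":0,"rz":0},{"x":0,"y":0,"z":0,"rx":0,"ry":0,"rz":0}]' >/dev/null; python3 -c "from h import *;kiln()"
```

```text
t 15.98 kiln xyz mm [-58.    3.1 212.3] toolx/y ang in kiln [180.1  90.1] tilt [-0.001  0.001] F [ 1.4  6.8 -6.4] w 0.380 q [-0.74  0.16  0.32  2.05 -0.06  0.94  1.09]
t 16.57 kiln xyz mm [-64.3   3.1 197.8] toolx/y ang in kiln [180.1  90.1] tilt [-0.001  0.001] F [ 0.7  5.8 -6.2] w 0.380 q [-0.74  0.17  0.32  2.07 -0.07  0.91  1.08]
```

```bash

for i in 1 2 3; do python3 -m handwheel '[{"x":0.012,"y":0,"z":0.04,"rx":0,"ry":0,"rz":0},{"x":0.012,"y":0,"z":0.04,"rx":0,"ry":0,"rz":0},{"x":0,"y":0,"z":0,"rx":0,"ry":0,"rz":0},{"x":0,"y":0,"z":0,"rx":0,"ry":0,"rz":0}]' >/dev/null; python3 -c "from h import *;kiln()"|cut -c1-140; done
```

```text
t 16.90 kiln xyz mm [-65.    3.1 196. ] toolx/y ang in kiln [180.1  90.1] tilt [-0.001  0.001] F [ 0.5  6.  -3.5] w 0.381 q [-0.74  0.17  0.
t 17.23 kiln xyz mm [-65.7   3.1 194. ] toolx/y ang in kiln [180.1  90.1] tilt [-0.001  0.001] F [ 0.3  5.2 -4.2] w 0.379 q [-0.74  0.18  0.
t 17.57 kiln xyz mm [-65.7   3.1 193.6] toolx/y ang in kiln [180.  90.] tilt [-0.     0.002] F [-4.1  3.5  8.7] w 0.383 q [-0.74  0.18  0.32
```

The lid has seated: z stopped at 193.6 and Fz reversed to +8.7 N. I press slightly, release, go up and look.

```bash

python3 -m handwheel '[{"x":0,"y":0,"z":0.04,"rx":0,"ry":0,"rz":0},{"x":0,"y":0,"z":0,"rx":0,"ry":0,"rz":0},{"x":0,"y":0,"z":0,"rx":0,"ry":0,"rz":0}]' >/dev/null; python3 -c "from h import *;kiln()"|cut -c1-140
python3 -m handwheel '[{"x":0,"y":0,"z":0,"rx":0,"ry":0,"rz":0},{"x":0,"y":0,"z":0,"rx":0,"ry":0,"rz":0},{"x":0,"y":0,"z":0,"rx":0,"ry":0,"rz":0},{"x":0,"y":0,"z":0,"rx":0,"ry":0,"rz":0},{"x":0,"y":0,"z":0,"rx":0,"ry":0,"rz":0},{"x":0,"y":0,"z":0,"rx":0,"ry":0,"rz":0},{"x":0,"y":0,"z":-0.4,"rx":0,"ry":0,"rz":0},{"x":0,"y":0,"z":-0.8,"rx":0,"ry":0,"rz":0},{"x":0,"y":0,"z":-0.8,"rx":0,"ry":0,"rz":0},{"x":0,"y":0,"z":-0.8,"rx":0,"ry":0,"rz":0},{"x":0,"y":0,"z":-0.8,"rx":0,"ry":0,"rz":0},{"x":0,"y":0,"z":-0.8,"rx":0,"ry":0,"rz":0},{"x":0,"y":0,"z":-0.8,"rx":0,"ry":0,"rz":0},{"x":0,"y":0,"z":0,"rx":0,"ry":0,"rz":0},{"x":0,"y":0,"z":0,"rx":0,"ry":0,"rz":0},{"x":0,"y":0,"z":0,"rx":0,"ry":0,"rz":0}]' 1 >/dev/null; python3 - <<'E'
from h import *
kiln()
snap('scene','s7');
def lidz(c):
    W=world(c); y=np.radians(-6); ex=np.array([np.cos(y),np.sin(y)]); ey=np.array([-ex[1],ex[0]])
    q=W[...,:2]-[.495,.165]; kx=q@ex; ky=q@ey
    m=(abs(kx)<.11)&(abs(ky)<.11)&(abs(W[...,2]-.17)<.03)
    A=np.c_[kx[m],ky[m],np.ones(m.sum())]; print('lid plane',m.sum(),np.linalg.lstsq(A,W[m][:,2],rcond=None)[0])
lidz(load('s7')); lidz(snap('top','t7'))
E
```

```text
t 17.82 kiln xyz mm [-65.5   3.1 193.4] toolx/y ang in kiln [180.  90.] tilt [-0.     0.002] F [-6.   2.3 15.6] w 0.379 q [-0.74  0.18  0.32
t 19.15 kiln xyz mm [-65.4   2.1 320.8] toolx/y ang in kiln [180.  90.] tilt [-0.001 -0.   ] F [ 0.6  0.4 -0.7] w 0.999 q [-0.77  0.03  0.32  1.92 -0.01  1.19  1.02]
lid plane 2087 [ 0.00171279 -0.00074493  0.17028972]
lid plane 2182 [ 0.00440148 -0.00031249  0.17106161]
```

View pics/s7.png

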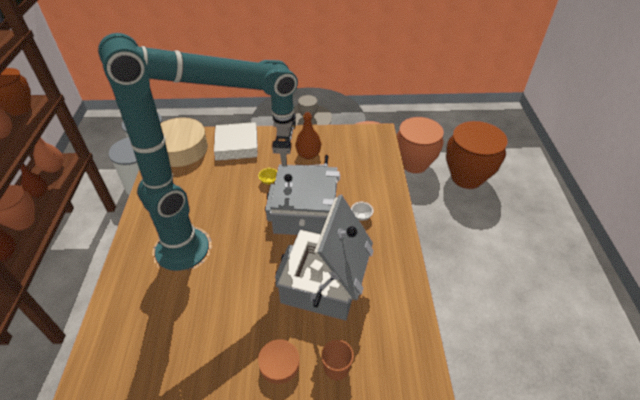

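The left lid is flat on its rim (ball at 288,178). The right kiln still stands open (ball at 352,232), and the jar, saucers, pot and bowls are where they were. The gripper is clear, so I hand in.

```bash
python3 -c "from h import *;print(bot.sign_off())"
```

```text
the job is handed in; nothing more can be done
None
```

The left kiln, which held the terracotta bowl, is shut, and the job was handed in at about 19 s of the 69 s allowed.

- **Stay:** I pushed the knuckle grip about 17 mm forward with the shut fingers. The lid sank about 1° and stayed standing after I backed off.
- **Lid:** I pinched the ball and lowered it along its arc to the rim. Forces stayed under about 10 N on the way down, and I pressed to about 16 N once it had seated.
- **Last checks:** Both cameras show the lid plane level to within 0.3°, with its top at 170–171 mm, the height expected when shut. The gripper was open and clear above the ball. The right kiln still stands open, and the bench pots look unmoved.
- **Not seen:** The bowl is hidden under the lid, so I could not check it after closing. It was in place in the last picture before lowering.
- **Small disagreement:** The ball sat about 3 mm to the left of where I had measured it; that put a sideways load of up to 8 N on the fingers while pinched. No other check failed or disagreed.

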